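Hang the mallet in the off-centre bench collar

TASK

Lift the small wooden mallet out of the wooden tool block and let it down, handle first, through the hole in the steel collar on the bench bracket until its head sits fully home on the collar, then let go of it. The hole is off-centre in the collar, on a side that is not told, so feel gently for it and never force, knock or drop the mallet onto the bracket. Leave the other loose things where they are.

Things in the scene. Friction and masses are not known exactly. Their poses are not given: they have to be found in the camera images.
- mallet: Small wooden mallet, about 160 g, standing upright in the tool block, head up. Origin: centre of the handle's lower end; z up along the handle, x along the head. Handle: round, diameter 20 mm, 110 mm from lower end to underside of head, lower end bevelled 2 mm. Head: a block 70 (x) by 36 (y) by 44 mm (z), centred on the handle, z = 110 to 154 mm. Grasp it across the 36 mm.
- mallet_seat (a point): Centre of the underside of the mallet's head, 110 mm up the mallet's z axis from its origin: the face that lands on the collar. The collar is wider than the head: grip the head high enough that the fingertips stay 5 mm or more above this face.
- block: Wooden tool block fixed to the bench, 100 mm (x) by 160 mm (y) by 60 mm high; origin at the centre of its underside. Two holes from above, each 52 mm deep: one 24 mm wide at (0, -40) mm with the mallet's handle standing loosely in it, one 15 mm wide at (0, +50) mm with an awl.
- bracket: Grey steel bracket fixed to the bench; origin on the bench straight below the collar's centre, z up. Base plate 140 x 110 x 12 mm (x -45 to +95 mm), post at x = 55 to 77 mm; nothing on it is higher than the collar's top face, z = 140 mm. The collar is a flat steel disc 60 mm across in a 72 mm rim (rim 1 mm lower). Free air below the hole down to the base plate. Nothing turns or gives.
- collar_top (a point): Centre of the disc, NOT of the hole, on the collar's top face, 140 mm above the bench; axes as the bracket's. The one round hole is 25 mm across, right through the 12 mm disc; its centre lies 8 mm from this point in a direction that differs each time and that no pose tells: see it or feel for it. Keep the contact of mallet and bracket under 35 N.
- awl: Awl with a wooden knob, 92 mm long, standing in the block's other hole; origin at its lower end. Leave alone.
- brush: Brush lying on the bench between block and bracket. Leave alone.
- bowl: Terracotta bowl, 110 mm wide, 50 mm high, origin under its centre. Leave alone.
- tape: White plastic ring (an empty reel), 84 mm wide, 20 mm high, lying flat between block and bracket; origin under its centre. Leave alone.
- jar: Small closed jar, 52 mm wide, 70 mm high; origin under its centre. Leave alone.
- sherd: Flat terracotta sherd, about 90 x 60 x 12 mm on the bench to the left. Leave alone.
- tray: Grey plastic tray, 90 x 160 x 30 mm, at the back; origin under its centre. Leave alone.
Mind the look-alikes: they are no part of the job. Leave any purple look-alike of the mallet alone.

How it is judged:
On the way, in this order (a step that is already met when the one before it is completed fails the run):
1. the mallet is lifted clear out of the block (z of mallet in the frame of block above 0.068 m), for 0.1 s.
2. the end of the handle is in the collar's hole (z of mallet in the frame of collar_top between -0.09 and -0.012 m and horizontal distance between mallet and collar_top below 0.014 m and angle between mallet's own z axis and vertical below 0.2 rad), for 0.1 s.
3. the head is home on the collar (z of mallet_seat in the frame of collar_top between -0.004 and 0.003 m and horizontal distance between mallet_seat and collar_top below 0.014 m and angle between mallet's own z axis and vertical below 0.12 rad), for 0.1 s.
At the end, for the whole second after the job is handed in: The mallet hangs handle-down through the collar's hole: the underside of its head within 3 mm of the collar's top face and 14 mm (sideways) of the collar's centre, upright within 0.12 rad, released and at rest (all of step 3 and linear speed of mallet below 0.02 m/s and contact force between mallet and the fingers below 0.1 N); the robot touches nothing.
It fails at once if the mallet presses or strikes the bracket or its collar with more than 35 N (contact force between mallet and bracket above 35 N).
It fails at once if the robot touches the bracket with more than 15 N (contact force between any of the fingers, the arm and bracket above 15 N).
It fails at once if the mallet is dropped through the collar instead of being let down (faster than 0.5 m/s with its end in the hole) (horizontal distance between mallet and collar_top below 0.014 m and z of mallet in the frame of collar_top below -0.005 m and linear speed of mallet above 0.5 m/s).
It fails at once if a bystander (awl, brush, bowl, reel, jar, sherd or tray) is moved by more than 25 mm (distance of any of awl, brush, bowl, tape, jar, sherd, tray from where it was at the start of the episode above 0.025 m).
It also fails if it takes over 72 s, if anything falls off the work surface, if the arm or the gripper's body presses on something with over 40 N, if the wrist force passes 120 N, or if a joint passes its speed limit or range.

ROBOT

A 7-joint arm with a two-finger parallel gripper is mounted at the origin on the work surface. World frame = base frame: x ahead of the robot, y to its left, z up, the work surface at z = 0. Lengths are in m, angles in rad, forces in N, time in s.
With the tool pointing down it reaches from about 0.4 to 0.85 m from the base axis. Payload 4.5 kg.
Tool frame: the origin (TCP) lies between the finger pads; the fingertips stand 19 mm ahead of it and the grasp point (between the pads) is the TCP; z points along the fingers, y is the line along which they close (so a half turn about z gives the same grasp; the last joint's range is limited). The gripper opens to 88 mm and grips with 3 to 60 N. Pads are 18 mm wide; open, the fingers measure 123 mm over their backs; the gripper's body (75 mm by 187 mm) begins 45 mm behind the grasp point.
Start: joints at [-1.081, 0.689, -0.195, 1.565, 0.157, 0.902, -0.215], TCP at [0.275, 0.561, 0.258] pointing down, gripper open.
Joint ranges: [-3.01, 3.01], [-0.46, 2.08], [-1.47, 1.51], [0.13, 2.56], [-1, 4.14], [0.04, 2.09], [-2.66, 2.66]. Speed limits (rad/s): [2.57, 2.57, 3.14, 3.14, 3.14, 3.14, 3.14].

INTERFACE

Orientations are given as a unit quaternion [x, y, z, w].
In Python, from workcell import bot gives the robot as it stands. The module is installed in compiled form; this text tells all that it offers.
- The arm moves only by the tool apply_moves, never from a script. Its argument "commands" is a list of rows, each an object of numbers: "wx", "wy", "wz": the turn, a rotation vector about the world's x, y, z in rad; "tx", "ty", "tz": the shift along the world's x, y, z in m; "jaw": the closure, from 0 (fully open) to 1 (shut). A call has 1 to 5 rows; each row shifts and turns the commanded pose from where the row before left it; what a row does not reach is not made up. A row lasts 1/10 s, in which the tool goes at most 50 mm and 8.59 degrees, less where a joint would pass 70% of its speed; a pose out of reach is approached as far as the arm can. A call with a gripper value outside its range is refused whole. The fingers move at their own pace and stop on an object; "grip_force" is the grip in N (left out, the last holds). Time passes only in rows, so rows that do not move let the fingers close. It gives the time, the measured TCP pose, the force, the opening and the grip force at its end, in the units of the state.
- bot.get_state(): the state, without advancing time (a new reading comes with each control period).
- bot.snapshot(name): name is "scene" or "top" or "wrist"; returns the picture (420x560x3 uint8, red, green, blue); there is no depth.
- bot.camera_info(name): a dict with "fx", "fy", "cx", "cy" (pixels), "rvec" (rotation vector, rad) and "tvec" (3), from world to camera coordinates, as OpenCV has them; the wrist camera has in their place "T_tool_cam" (4x4, takes a point from camera to tool coordinates, whose origin is the TCP and whose axes are the flange's). Camera axes: x right, y down, z forward; pixel columns grow to the right and rows downward; lengths in m; the calibration is good to about 2 mm. A picture is of the moment at which its call begins: read the wrist's pose just before it. camera_info takes no time and is no camera call.
- bot.job_done(): hands the job in; it is judged then, once.
The state is a dict: "time": time; "joint_positions": joint angles; "qvel": joint speeds; "tau": joint torques, N m; "ee_pos": TCP position; "orientation": TCP orientation; "ft_force": force on the tool from outside, world axes, zero at the start; "ft_torque": the same for the moment, N m; "width": opening from 0.0 (shut) to 1.0 (fully open); "grasp_force": force on a finger pad.
Only numpy, scipy, OpenCV 4.12 (cv2) and the standard library are available. Lean on these libraries where they do the work, as an engineer would, in place of code of your own. Each camera call takes 0.05 s, during which the arm holds its last target. There are 200 camera calls.

## Working session

There is one attempt and no reset: what is moved stays moved. The work goes in short steps, Python scripts to look and compute and a tool call to move; the robot and the scene stay as the last step left them, time stands still between calls to the robot, and variables do not carry over. Pictures are saved under pics/ and viewed, at most 10 in all, crops included, and the job is handed in when it is done.

Besides the shell and the picture viewer there is one more tool, called after "Call:" by a JSON object that holds its "fn" and its "kwargs", one argument or row to a line. apply_moves: Moves the arm, as the interface text tells. Its arguments: {"type":"object","properties":{"commands":{"type":"array"},"grip_force":{"type":"number"}},"required":["commands"]}

```bash
mkdir -p pics; cat > h.py <<'E'
import numpy as np, cv2
from workcell import bot
from scipy.spatial.transform import Rotation as R
def snap(name,out,crop=None,k=1):
    s=bot.get_state(); im=bot.snapshot(name)[:,:,::-1].copy()
    cv2.imwrite('raw_'+out+'.png',im)
    if crop: x0,y0,x1,y1=crop; im=im[y0:y1,x0:x1]
    if k!=1: im=cv2.resize(im,None,fx=k,fy=k,interpolation=cv2.INTER_CUBIC)
    cv2.imwrite('pics/'+out+'.png',im); return s
def ray(name,uv,s=None):
    c=bot.camera_info(name); d=np.array([(uv[0]-c['cx'])/c['fx'],(uv[1]-c['cy'])/c['fy'],1.])
    if name=='wrist':
        T=np.array(c['T_tool_cam']); Rt=R.from_quat(s['orientation']).as_matrix()
        return Rt@T[:3,3]+np.array(s['ee_pos']), Rt@T[:3,:3]@d
    M=cv2.Rodrigues(np.array(c['rvec'],float))[0]
    return -M.T@np.array(c['tvec']).ravel(), M.T@d
def at(name,uv,z,s=None):
    o,d=ray(name,uv,s); return o+d*(z-o[2])/d[2]
E
python3 - <<'E'
from h import *
s=snap('top','t0',k=1.4); snap('scene','s0',k=1.4)
print(s); 
for n in('top','scene','wrist'): print(n,bot.camera_info(n))
print(ray('top',(280,210))[0],ray('scene',(280,210))[0])
E
```

```text
{'time': 0.0, 'joint_positions': array([-1.08118813,  0.68998272, -0.19451531,  1.5663203 ,  0.1572949 ,
        0.90248652, -0.21507584]), 'qvel': array([ 1.25901927e-04, -3.95848277e-04, -1.54681548e-04, -5.97913025e-04,
       -8.60576273e-05,  4.12860314e-04,  1.99139764e-03]), 'tau': array([-2.43571394e-04, -5.27564907e+01, -1.26680117e+00, -1.53429240e+01,
       -5.25664771e-02,  6.39781414e-03,  1.77588818e-04]), 'ee_pos': array([0.27490015, 0.56064728, 0.25691714]), 'orientation': array([ 2.25885811e-01,  9.74153368e-01, -8.91553897e-04, -1.43204136e-04]), 'ft_force': array([-0.02641361,  0.4700759 , -0.01682632]), 'ft_torque': array([-0.07880719,  0.0081234 ,  0.01975567]), 'grasp_force': 0.0, 'width': 1.0014157721774768}
top {'fx': 430.1549577012248, 'fy': 430.1549577012248, 'cx': 275.54308352694517, 'cy': 202.75292973662937, 'rvec': array([ 2.16744432, -2.17466637,  0.09515281]), 'tvec': array([0.10780965, 0.51900908, 1.39870744])}
scene {'fx': 420.5666196315684, 'fy': 420.5666196315684, 'cx': 276.08831752836187, 'cy': 209.3318835654804, 'rvec': array([ 1.9078185 ,  1.93706424, -0.50460135]), 'tvec': array([-0.08635312, -0.40278626,  1.33724884])}
wrist {'fx': 362.69173169146046, 'fy': 362.69173169146046, 'cx': 278.7582429065215, 'cy': 216.80366212745676, 'T_tool_cam': array([[ 9.10940909e-04, -9.45524614e-01, -3.25549344e-01,
         8.45763803e-02],
       [ 9.99999517e-01,  7.41285609e-04,  6.45176175e-04,
         3.25500808e-04],
       [-3.68704911e-04, -3.25549774e-01,  9.45524832e-01,
        -1.26958775e-01],
       [ 0.00000000e+00,  0.00000000e+00,  0.00000000e+00,
         1.00000000e+00]])}
[0.38698043 0.09841169 1.44150516] [1.01691726 0.08404083 0.95746777]
```

View pics/t0.png

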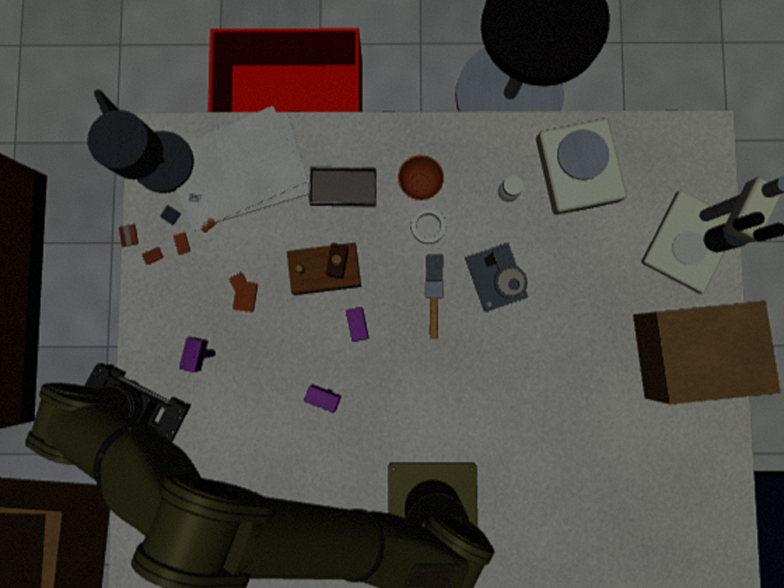

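View pics/s0.png

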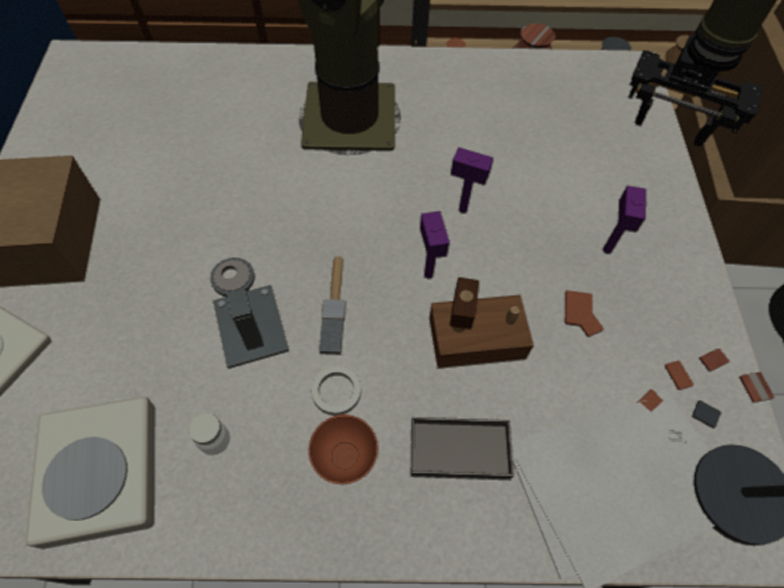

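The top picture shows the block at about (324,268), with the brown mallet's head at (338,261). The collar is at (511,281), with its hole visible, and the awl is at (300,268). The three purple look-alikes stand nearer the base. Next I'll make an enlarged montage.

```bash
python3 - <<'E'
from h import *
t=cv2.imread('raw_t0.png'); s=cv2.imread('raw_s0.png')
def c(im,x,y): return cv2.resize(im[y:y+60,x:x+80],None,fx=5,fy=5,interpolation=cv2.INTER_CUBIC)
m=np.vstack([np.hstack([c(t,195,162),c(t,325,170)]),np.hstack([c(s,300,190),c(s,130,170)])])
cv2.imwrite('pics/m0.png',np.clip(m*1.6,0,255).astype(np.uint8))
E
```

```text
(no output)
```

View pics/m0.png

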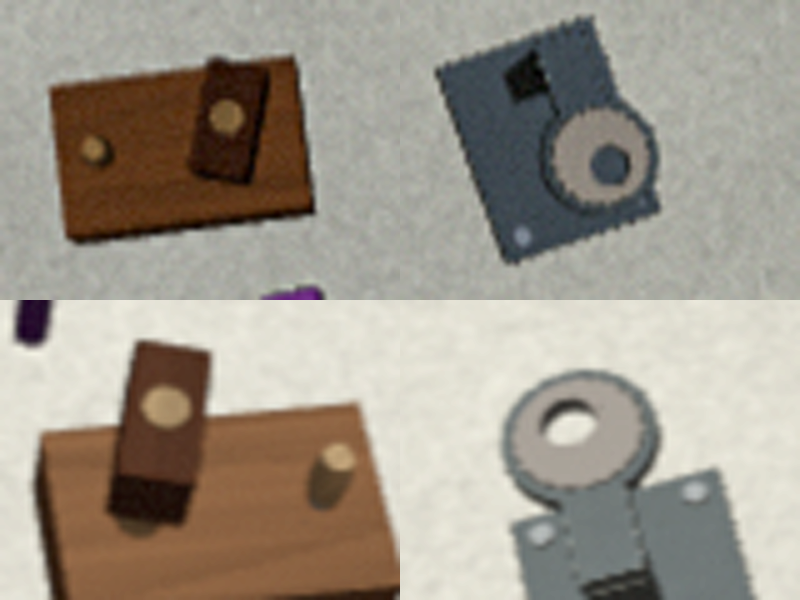

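```bash
python3 - <<'E'
from h import *
T=lambda u,v:(195+u/5-.4,162+v/5-.4); C=lambda u,v:(325+(u-400)/5-.4,170+v/5-.4)
S=lambda u,v:(300+u/5-.4,190+(v-300)/5-.4); D=lambda u,v:(130+(u-400)/5-.4,170+(v-300)/5-.4)
p=lambda l,n,uv,z:print(l,at(n,uv,z).round(4))
p('dot t','top',T(226,117),.162);p('dot s','scene',S(166,407),.162)
for q in[(137,342),(212,352),(190,486),(118,475)]:p('hc s','scene',S(*q),.162)
for q in[(52,88),(295,57),(314,210),(70,237)]:p('blk','top',T(*q),.06)
p('disc t','top',C(602,157),.14);p('hole t','top',C(609,164),.14)
p('disc s','scene',D(582,433),.14);p('hole s','scene',D(567,421),.14)
print(R.from_quat(bot.get_state()['orientation']).as_matrix().round(3))
E
```

```text
dot t [0.5604 0.2124 0.162 ]
dot s [0.5589 0.2143 0.162 ]
hc s [0.5258 0.2032 0.162 ]
hc s [0.5303 0.2363 0.162 ]
hc s [0.5977 0.2224 0.162 ]
hc s [0.5929 0.1918 0.162 ]
blk [0.5936 0.3346 0.06  ]
blk [0.6133 0.1769 0.06  ]
blk [0.5135 0.1644 0.06  ]
blk [0.4966 0.3218 0.06  ]
disc t [ 0.5129 -0.1662  0.14  ]
hole t [ 0.5087 -0.1703  0.14  ]
disc s [ 0.5148 -0.1605  0.14  ]
hole s [ 0.5085 -0.1682  0.14  ]
[[-0.898  0.44  -0.001]
 [ 0.44   0.898 -0.002]
 [-0.    -0.002 -1.   ]]
```

Call:
{"fn": "apply_moves", "kwargs": {
  "commands": [
    {"tx":0.03,"ty":-0.035,"tz":0.0,"wz":0.027,"jaw":0},
    {"tx":0.03,"ty":-0.035,"wz":0.027,"jaw":0},
    {"tx":0.03,"ty":-0.035,"wz":0.027,"jaw":0},
    {"tx":0.03,"ty":-0.035,"wz":0.027,"jaw":0},
    {"tx":0.03,"ty":-0.035,"wz":0.027,"jaw":0}
  ]
}}

```text
invalid input at $.commands[0]: expected keys wx, wy, wz, tx, ty, tz, jaw
```

Call:
{"fn": "apply_moves", "kwargs": {
  "commands": [
    {"tx":0.025,"ty":-0.034,"wz":0.027,"jaw":0},
    {"tx":0.025,"ty":-0.034,"wz":0.027,"jaw":0},
    {"tx":0.025,"ty":-0.034,"wz":0.027,"jaw":0},
    {"tx":0.025,"ty":-0.034,"wz":0.027,"jaw":0},
    {"jaw":0}
  ]
}}

```text
invalid input at $.commands[0]: expected keys wx, wy, wz, tx, ty, tz, jaw
```

Call:
{"fn": "apply_moves", "kwargs": {
  "commands": [
    {"wx":0,"wy":0,"wz":0.027,"tx":0.03,"ty":-0.035,"tz":0,"jaw":0},
    {"wx":0,"wy":0,"wz":0.027,"tx":0.03,"ty":-0.035,"tz":0,"jaw":0},
    {"wx":0,"wy":0,"wz":0.027,"tx":0.03,"ty":-0.035,"tz":0,"jaw":0},
    {"wx":0,"wy":0,"wz":0.027,"tx":0.03,"ty":-0.035,"tz":0,"jaw":0},
    {"wx":0,"wy":0,"wz":0.027,"tx":0.03,"ty":-0.035,"tz":0,"jaw":0}
  ]
}}

```text
time: 0.6
ee_pos: [0.4259, 0.3845, 0.2574]
orientation: [0.159, 0.987, -0.0, -0.0]
ft_force: [1.5, -0.1, -1.2]
width: 1.003
grasp_force: 0.0
```

Call:
{"fn": "apply_moves", "kwargs": {
  "commands": [
    {"wx":0,"wy":0,"wz":0.027,"tx":0.027,"ty":-0.034,"tz":0,"jaw":0},
    {"wx":0,"wy":0,"wz":0.027,"tx":0.027,"ty":-0.034,"tz":0,"jaw":0},
    {"wx":0,"wy":0,"wz":0.027,"tx":0.027,"ty":-0.034,"tz":0,"jaw":0},
    {"wx":0,"wy":0,"wz":0.027,"tx":0.027,"ty":-0.034,"tz":0,"jaw":0},
    {"wx":0,"wy":0,"wz":0,"tx":0,"ty":0,"tz":0,"jaw":0}
  ]
}}

```text
time: 1.1
ee_pos: [0.5377, 0.2419, 0.2569]
orientation: [0.112, 0.994, -0.003, 0.001]
ft_force: [0.5, 0.0, 0.6]
width: 1.0
grasp_force: 0.0
```

Call:
{"fn": "apply_moves", "kwargs": {
  "commands": [
    {"wx":0,"wy":0,"wz":0.02,"tx":0.012,"ty":-0.015,"tz":0,"jaw":0},
    {"wx":0,"wy":0,"wz":0.02,"tx":0.01,"ty":-0.014,"tz":0,"jaw":0},
    {"wx":0,"wy":0,"wz":0,"tx":0,"ty":0,"tz":0,"jaw":0}
  ]
}}

```text
time: 1.4
ee_pos: [0.5562, 0.2185, 0.2572]
orientation: [0.088, 0.996, -0.001, 0.0]
ft_force: [0.7, 0.2, 0.0]
width: 1.0
grasp_force: 0.0
```

```bash
python3 - <<'E'
from h import *
import pickle
s=snap('wrist','w0',k=1.4); pickle.dump(s,open('w0.pkl','wb')); print(s['ee_pos'],s['orientation'])
E
```

```text
[0.55623579 0.21848827 0.2571669 ] [ 8.84710319e-02  9.96078217e-01 -1.02747910e-03  8.44584425e-05]
```

View pics/w0.png

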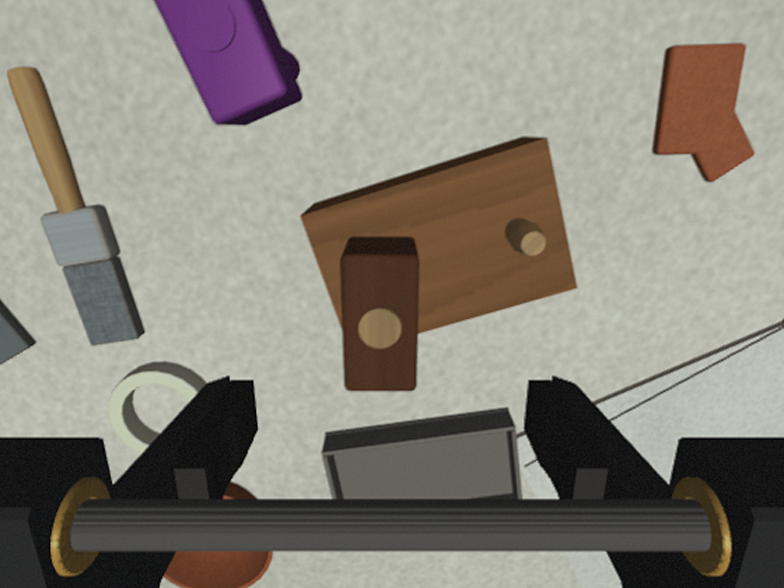

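The wrist view shows the brown head's top face with corners (342,254), (418,254), (416,390) and (345,389). The dot is at (380,328), and the head is square to the fingers.

```bash
python3 - <<'E'
from h import *
import pickle
s=pickle.load(open('w0.pkl','rb'))
for q in[(380,328),(342,254),(418,254),(416,390),(345,389)]: print(at('wrist',(q[0]/1.4,q[1]/1.4),.162,s).round(4))
E
```

```text
[0.5596 0.2131 0.162 ]
[0.5215 0.2029 0.162 ]
[0.5275 0.2363 0.162 ]
[0.5949 0.2246 0.162 ]
[0.5883 0.1903 0.162 ]
```

Call:
{"fn": "apply_moves", "kwargs": {
  "commands": [
    {"wx":0,"wy":0,"wz":0,"tx":0.003,"ty":-0.005,"tz":-0.035,"jaw":0},
    {"wx":0,"wy":0,"wz":0,"tx":0,"ty":0,"tz":-0.035,"jaw":0},
    {"wx":0,"wy":0,"wz":0,"tx":0,"ty":0,"tz":-0.025,"jaw":0},
    {"wx":0,"wy":0,"wz":0,"tx":0,"ty":0,"tz":-0.015,"jaw":0},
    {"wx":0,"wy":0,"wz":0,"tx":0,"ty":0,"tz":0,"jaw":0}
  ]
}}

```text
time: 1.95
ee_pos: [0.5556, 0.2173, 0.1456]
orientation: [0.085, 0.996, -0.001, -0.002]
ft_force: [0.3, 0.4, 0.2]
width: 1.001
grasp_force: 0.0
```

Call:
{"fn": "apply_moves", "kwargs": {
  "commands": [
    {"wx":0,"wy":0,"wz":0,"tx":0.003,"ty":-0.004,"tz":0,"jaw":0},
    {"wx":0,"wy":0,"wz":0,"tx":0,"ty":0,"tz":0,"jaw":0}
  ]
}}

```text
time: 2.15
ee_pos: [0.5621, 0.2123, 0.1489]
orientation: [0.087, 0.996, 0.0, 0.001]
ft_force: [0.2, -0.3, 0.6]
width: 1.001
grasp_force: 0.0
```

Call:
{"fn": "apply_moves", "kwargs": {
  "commands": [
    {"wx":0,"wy":0,"wz":0,"tx":0,"ty":0,"tz":0,"jaw":0},
    {"wx":0,"wy":0,"wz":0,"tx":0,"ty":0,"tz":0,"jaw":0}
  ]
}}

```text
time: 2.35
ee_pos: [0.5615, 0.2125, 0.1486]
orientation: [0.086, 0.996, 0.0, 0.001]
ft_force: [-0.6, -0.0, 0.0]
width: 1.001
grasp_force: 0.0
```

Call:
{"fn": "apply_moves", "kwargs": {
  "commands": [
    {"wx":0,"wy":0,"wz":0,"tx":-0.002,"ty":0.001,"tz":-0.002,"jaw":0.3},
    {"wx":0,"wy":0,"wz":0,"tx":0,"ty":0,"tz":0,"jaw":0.6},
    {"wx":0,"wy":0,"wz":0,"tx":0,"ty":0,"tz":0,"jaw":0.8},
    {"wx":0,"wy":0,"wz":0,"tx":0,"ty":0,"tz":0,"jaw":0.8},
    {"wx":0,"wy":0,"wz":0,"tx":0,"ty":0,"tz":0,"jaw":0.8}
  ],
  "grip_force": 30
}}

```text
time: 2.85
ee_pos: [0.5592, 0.2132, 0.1457]
orientation: [0.086, 0.996, 0.0, 0.0]
ft_force: [-1.3, 0.8, 0.0]
width: 0.568
grasp_force: 0.0
```

Call:
{"fn": "apply_moves", "kwargs": {
  "commands": [
    {"wx":0,"wy":0,"wz":0,"tx":0,"ty":0,"tz":0,"jaw":0.9},
    {"wx":0,"wy":0,"wz":0,"tx":0,"ty":0,"tz":0,"jaw":0.9},
    {"wx":0,"wy":0,"wz":0,"tx":0,"ty":0,"tz":0,"jaw":0.9},
    {"wx":0,"wy":0,"wz":0,"tx":0,"ty":0,"tz":0,"jaw":0.9}
  ]
}}

```text
time: 3.25
ee_pos: [0.5591, 0.2132, 0.1457]
orientation: [0.086, 0.996, 0.0, -0.0]
ft_force: [0.2, -0.5, -0.3]
width: 0.409
grasp_force: 30.0
```

Call:
{"fn": "apply_moves", "kwargs": {
  "commands": [
    {"wx":0,"wy":0,"wz":0,"tx":0,"ty":0,"tz":0.02,"jaw":0.9},
    {"wx":0,"wy":0,"wz":0,"tx":0,"ty":0,"tz":0.035,"jaw":0.9},
    {"wx":0,"wy":0,"wz":0,"tx":0,"ty":0,"tz":0.04,"jaw":0.9},
    {"wx":0,"wy":0,"wz":0,"tx":0,"ty":0,"tz":0.04,"jaw":0.9},
    {"wx":0,"wy":0,"wz":0,"tx":0,"ty":0,"tz":0.025,"jaw":0.9}
  ]
}}

```text
time: 3.75
ee_pos: [0.5596, 0.2136, 0.3086]
orientation: [0.086, 0.996, 0.001, 0.001]
ft_force: [0.7, 0.7, -2.6]
width: 0.41
grasp_force: 30.0
```

Call:
{"fn": "apply_moves", "kwargs": {
  "commands": [
    {"wx":0,"wy":0,"wz":0,"tx":0,"ty":0,"tz":0,"jaw":0.9},
    {"wx":0,"wy":0,"wz":0,"tx":0,"ty":0,"tz":0,"jaw":0.9}
  ]
}}

```text
time: 3.95
ee_pos: [0.5586, 0.2129, 0.3051]
orientation: [0.086, 0.996, -0.0, -0.0]
ft_force: [0.1, 0.1, -2.3]
width: 0.404
grasp_force: 30.0
```

Call:
{"fn": "apply_moves", "kwargs": {
  "commands": [
    {"wx":0,"wy":0,"wz":0,"tx":-0.006,"ty":-0.02,"tz":0,"jaw":0.9},
    {"wx":0,"wy":0,"wz":0,"tx":-0.006,"ty":-0.035,"tz":0,"jaw":0.9},
    {"wx":0,"wy":0,"wz":0,"tx":-0.006,"ty":-0.04,"tz":0,"jaw":0.9},
    {"wx":0,"wy":0,"wz":0,"tx":-0.006,"ty":-0.04,"tz":0,"jaw":0.9},
    {"wx":0,"wy":0,"wz":0,"tx":-0.006,"ty":-0.04,"tz":0,"jaw":0.9}
  ]
}}

```text
time: 4.45
ee_pos: [0.5273, 0.0364, 0.3034]
orientation: [0.086, 0.996, -0.001, -0.002]
ft_force: [0.2, -0.7, -1.1]
width: 0.402
grasp_force: 30.0
```

Call:
{"fn": "apply_moves", "kwargs": {
  "commands": [
    {"wx":0,"wy":0,"wz":0,"tx":-0.006,"ty":-0.04,"tz":0,"jaw":0.9},
    {"wx":0,"wy":0,"wz":0,"tx":-0.006,"ty":-0.035,"tz":0,"jaw":0.9},
    {"wx":0,"wy":0,"wz":0,"tx":-0.006,"ty":-0.035,"tz":0,"jaw":0.9},
    {"wx":0,"wy":0,"wz":0,"tx":-0.002,"ty":-0.02,"tz":0,"jaw":0.9},
    {"wx":0,"wy":0,"wz":0,"tx":0,"ty":-0.008,"tz":0,"jaw":0.9}
  ]
}}

```text
time: 4.95
ee_pos: [0.5071, -0.1027, 0.3036]
orientation: [0.088, 0.996, -0.001, -0.002]
ft_force: [0.7, 0.2, -2.6]
width: 0.407
grasp_force: 30.0
```

Call:
{"fn": "apply_moves", "kwargs": {
  "commands": [
    {"wx":0,"wy":0,"wz":0,"tx":0,"ty":0,"tz":0,"jaw":0.9},
    {"wx":0,"wy":0,"wz":0,"tx":0,"ty":0,"tz":0,"jaw":0.9},
    {"wx":0,"wy":0,"wz":0,"tx":0,"ty":0,"tz":0,"jaw":0.9}
  ]
}}

```text
time: 5.25
ee_pos: [0.5093, -0.0978, 0.3055]
orientation: [0.085, 0.996, 0.001, -0.0]
ft_force: [-1.4, -0.5, -2.0]
width: 0.402
grasp_force: 30.0
```

```bash
python3 - <<'E'
from h import *
import pickle
s=snap('wrist','w1',k=1.4); pickle.dump(s,open('w1.pkl','wb')); print(s['ee_pos'],s['orientation'])
E
```

```text
[ 0.50929072 -0.09778333  0.30545857] [ 8.47881410e-02  9.96398782e-01  6.23882526e-04 -2.20475016e-04]
```

View pics/w1.png

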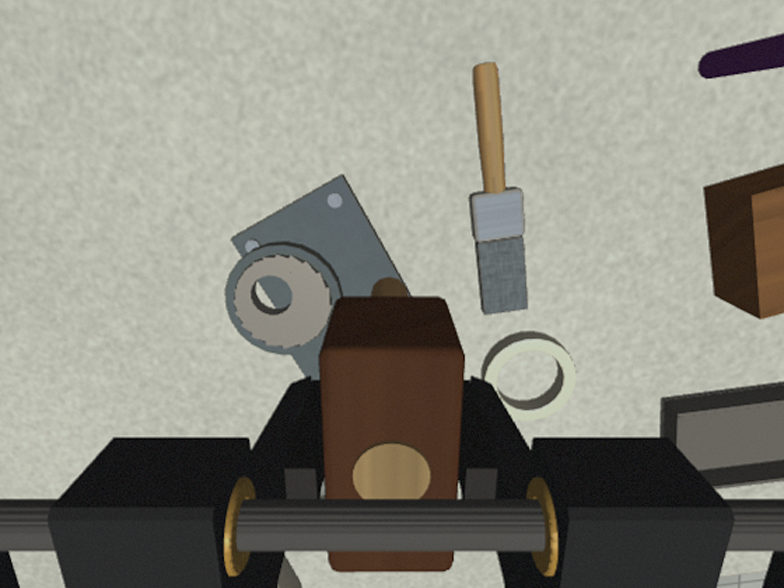

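The collar's disc is centred near (282,301) and its hole near (271,295), both clear of the mallet. The dot on the head is at about (392,476).

```bash
python3 - <<'E'
from h import *
import pickle
s=pickle.load(open('w1.pkl','rb'))
im=cv2.imread('raw_w1.png')[160:265,150:255]; cv2.imwrite('pics/w1c.png',cv2.resize(im,None,fx=5.5,fy=5.5,interpolation=cv2.INTER_CUBIC))
w=lambda u,v,z:print(at('wrist',(u/1.4,v/1.4),z,s).round(4))
w(271,295,.14);w(282,301,.14); w(392,476,s['ee_pos'][2]+.0163); w(234,301,.14);w(331,301,.14);w(251,295,.14);w(291,295,.14)
E
```

```text
[ 0.5077 -0.1702  0.14  ]
[ 0.5126 -0.1646  0.14  ]
[ 0.5106 -0.0973  0.3218]
[ 0.5077 -0.1933  0.14  ]
[ 0.5176 -0.1352  0.14  ]
[ 0.5057 -0.1821  0.14  ]
[ 0.5098 -0.1583  0.14  ]
```

View pics/w1c.png

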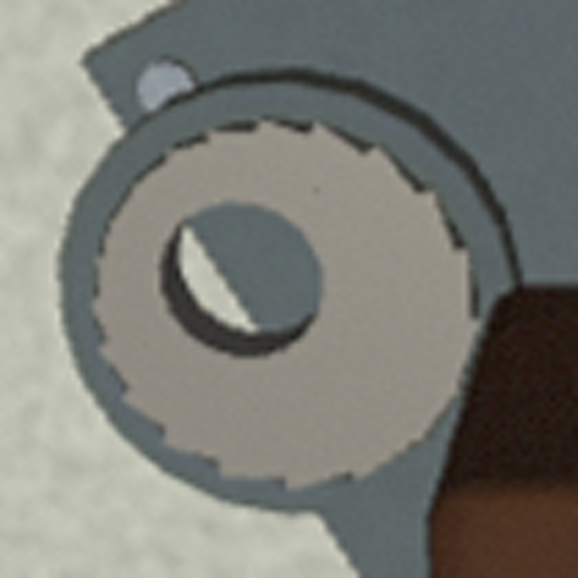

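Three independent views agree on the hole at (0.508, -0.170).

Call:
{"fn": "apply_moves", "kwargs": {
  "commands": [
    {"wx":0,"wy":0,"wz":0,"tx":-0.001,"ty":-0.025,"tz":0,"jaw":0.9},
    {"wx":0,"wy":0,"wz":0,"tx":-0.001,"ty":-0.03,"tz":0,"jaw":0.9},
    {"wx":0,"wy":0,"wz":0,"tx":0,"ty":-0.018,"tz":0,"jaw":0.9},
    {"wx":0,"wy":0,"wz":0,"tx":0,"ty":0,"tz":0,"jaw":0.9},
    {"wx":0,"wy":0,"wz":0,"tx":0,"ty":0,"tz":0,"jaw":0.9}
  ]
}}

```text
time: 5.8
ee_pos: [0.5073, -0.1715, 0.3057]
orientation: [0.086, 0.996, 0.001, 0.0]
ft_force: [0.2, 1.1, -1.7]
width: 0.409
grasp_force: 30.0
```

Call:
{"fn": "apply_moves", "kwargs": {
  "commands": [
    {"wx":0,"wy":0,"wz":0,"tx":0,"ty":0,"tz":0,"jaw":0.9},
    {"wx":0,"wy":0,"wz":0,"tx":0,"ty":0,"tz":0,"jaw":0.9}
  ]
}}

```text
time: 6.0
ee_pos: [0.5074, -0.1711, 0.3059]
orientation: [0.085, 0.996, 0.0, 0.0]
ft_force: [-0.4, -0.4, -2.4]
width: 0.409
grasp_force: 30.0
```

Now lower the mallet to just above the collar (TCP 0.284) and check for drift.

Call:
{"fn": "apply_moves", "kwargs": {
  "commands": [
    {"wx":0,"wy":0,"wz":0,"tx":0,"ty":0,"tz":-0.01,"jaw":0.9},
    {"wx":0,"wy":0,"wz":0,"tx":0,"ty":0,"tz":-0.01,"jaw":0.9},
    {"wx":0,"wy":0,"wz":0,"tx":0,"ty":0,"tz":0,"jaw":0.9},
    {"wx":0,"wy":0,"wz":0,"tx":0,"ty":0,"tz":0,"jaw":0.9}
  ]
}}

```text
time: 6.4
ee_pos: [0.5068, -0.1726, 0.2851]
orientation: [0.086, 0.996, 0.0, -0.001]
ft_force: [-0.7, -1.3, -2.1]
width: 0.407
grasp_force: 30.0
```

```bash
python3 - <<'E'
from h import *
s=snap('scene','s1'); print(s['ee_pos'],s['orientation'],s['ft_force'])
im=cv2.imread('raw_s1.png')[110:230,110:270]; a=cv2.resize(im,None,fx=5,fy=5,interpolation=cv2.INTER_CUBIC)
cv2.imwrite('pics/s1c.png',np.clip(a*1.4,0,255).astype(np.uint8))
E
```

```text
[ 0.5067825  -0.17261715  0.28513448] [ 8.61993832e-02  9.96277661e-01  1.98480612e-04 -6.69459738e-04] [-0.68998002 -1.25431089 -2.10208902]
```

View pics/s1c.png

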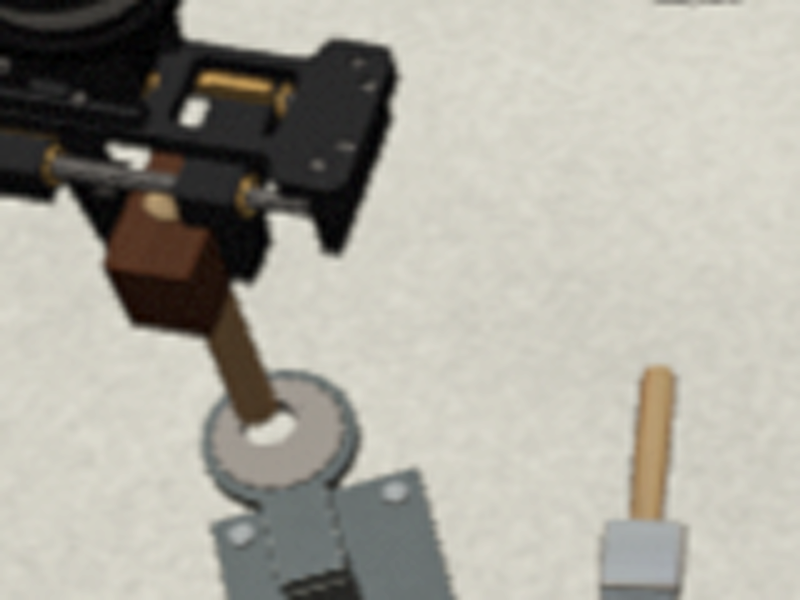

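The handle's end shows at about (257,411), just above the hole, which lies at about (270,422). The offset should match the 7 mm of height still to go.

```bash
python3 - <<'E'
from h import *
c=bot.camera_info('scene')
def pr(p): return cv2.projectPoints(np.array([p],float),np.array(c['rvec'],float),np.array(c['tvec'],float),np.array([[c['fx'],0,c['cx']],[0,c['fy'],c['cy']],[0,0,1]]),None)[0].ravel()
print(at('scene',(110+257/5-.4,110+411/5-.4),.147))
q=lambda p:((pr(p)-110+.4)*5).round(1)
a=np.linspace(0,2*np.pi,60)
E=np.array([q([.508+.010*np.cos(t),-.1721+.010*np.sin(t),.147]) for t in a]); print('end at meas',E.min(0),E.max(0))
H=np.array([q([.5085+.0125*np.cos(t),-.1685+.0125*np.sin(t),.14]) for t in a]); print('hole',H.min(0),H.max(0))
E
```

```text
[ 0.50761833 -0.17132624  0.147     ]
end at meas [232.9 393.2] [277.5 430.4]
hole [238.6 397.9] [294.  444.3]
```

Call:
{"fn": "apply_moves", "kwargs": {
  "commands": [
    {"wx":0,"wy":0,"wz":0,"tx":0.0005,"ty":0.0022,"tz":0,"jaw":0.9},
    {"wx":0,"wy":0,"wz":0,"tx":0,"ty":0,"tz":-0.003,"jaw":0.9},
    {"wx":0,"wy":0,"wz":0,"tx":0,"ty":0,"tz":0,"jaw":0.9},
    {"wx":0,"wy":0,"wz":0,"tx":0,"ty":0,"tz":0,"jaw":0.9}
  ]
}}

```text
time: 6.85
ee_pos: [0.5076, -0.1706, 0.2827]
orientation: [0.086, 0.996, -0.0, -0.0]
ft_force: [0.1, -0.3, -1.9]
width: 0.409
grasp_force: 30.0
```

Call:
{"fn": "apply_moves", "kwargs": {
  "commands": [
    {"wx":0,"wy":0,"wz":0,"tx":0,"ty":0,"tz":-0.002,"jaw":0.9},
    {"wx":0,"wy":0,"wz":0,"tx":0,"ty":0,"tz":-0.002,"jaw":0.9},
    {"wx":0,"wy":0,"wz":0,"tx":0,"ty":0,"tz":-0.002,"jaw":0.9},
    {"wx":0,"wy":0,"wz":0,"tx":0,"ty":0,"tz":0,"jaw":0.9}
  ]
}}

```text
time: 7.25
ee_pos: [0.5074, -0.1706, 0.2764]
orientation: [0.086, 0.996, 0.0, -0.0]
ft_force: [0.1, -0.0, -2.2]
width: 0.404
grasp_force: 30.0
```

Call:
{"fn": "apply_moves", "kwargs": {
  "commands": [
    {"wx":0,"wy":0,"wz":0,"tx":0,"ty":0,"tz":-0.002,"jaw":0.9},
    {"wx":0,"wy":0,"wz":0,"tx":0,"ty":0,"tz":-0.002,"jaw":0.9},
    {"wx":0,"wy":0,"wz":0,"tx":0,"ty":0,"tz":0,"jaw":0.9}
  ]
}}

```text
time: 7.55
ee_pos: [0.5074, -0.1705, 0.2724]
orientation: [0.086, 0.996, 0.0, -0.0]
ft_force: [0.0, -0.1, -1.9]
width: 0.404
grasp_force: 30.0
```

The end is about 6 mm below the collar's top with no contact force, so it is in the hole. I'll lower it gently.

Call:
{"fn": "apply_moves", "kwargs": {
  "commands": [
    {"wx":0,"wy":0,"wz":0,"tx":0,"ty":0,"tz":-0.004,"jaw":0.9},
    {"wx":0,"wy":0,"wz":0,"tx":0,"ty":0,"tz":-0.004,"jaw":0.9},
    {"wx":0,"wy":0,"wz":0,"tx":0,"ty":0,"tz":-0.004,"jaw":0.9},
    {"wx":0,"wy":0,"wz":0,"tx":0,"ty":0,"tz":-0.004,"jaw":0.9},
    {"wx":0,"wy":0,"wz":0,"tx":0,"ty":0,"tz":0,"jaw":0.9}
  ]
}}

```text
time: 8.05
ee_pos: [0.5072, -0.1705, 0.256]
orientation: [0.086, 0.996, 0.0, -0.001]
ft_force: [0.9, -0.3, -2.7]
width: 0.405
grasp_force: 30.0
```

Call:
{"fn": "apply_moves", "kwargs": {
  "commands": [
    {"wx":0,"wy":0,"wz":0,"tx":0,"ty":0,"tz":-0.006,"jaw":0.9},
    {"wx":0,"wy":0,"wz":0,"tx":0,"ty":0,"tz":-0.006,"jaw":0.9},
    {"wx":0,"wy":0,"wz":0,"tx":0,"ty":0,"tz":-0.006,"jaw":0.9},
    {"wx":0,"wy":0,"wz":0,"tx":0,"ty":0,"tz":-0.006,"jaw":0.9},
    {"wx":0,"wy":0,"wz":0,"tx":0,"ty":0,"tz":-0.004,"jaw":0.9}
  ]
}}

```text
time: 8.55
ee_pos: [0.5073, -0.1705, 0.228]
orientation: [0.086, 0.996, 0.0, -0.0]
ft_force: [-0.8, 0.9, -2.1]
width: 0.401
grasp_force: 30.0
```

Call:
{"fn": "apply_moves", "kwargs": {
  "commands": [
    {"wx":0,"wy":0,"wz":0,"tx":0,"ty":0,"tz":-0.006,"jaw":0.9},
    {"wx":0,"wy":0,"wz":0,"tx":0,"ty":0,"tz":-0.006,"jaw":0.9},
    {"wx":0,"wy":0,"wz":0,"tx":0,"ty":0,"tz":-0.006,"jaw":0.9},
    {"wx":0,"wy":0,"wz":0,"tx":0,"ty":0,"tz":-0.006,"jaw":0.9},
    {"wx":0,"wy":0,"wz":0,"tx":0,"ty":0,"tz":-0.006,"jaw":0.9}
  ]
}}

```text
time: 9.05
ee_pos: [0.5076, -0.1706, 0.1982]
orientation: [0.086, 0.996, 0.0, -0.0]
ft_force: [0.6, -0.4, -1.7]
width: 0.403
grasp_force: 30.0
```

Call:
{"fn": "apply_moves", "kwargs": {
  "commands": [
    {"wx":0,"wy":0,"wz":0,"tx":0,"ty":0,"tz":-0.006,"jaw":0.9},
    {"wx":0,"wy":0,"wz":0,"tx":0,"ty":0,"tz":-0.006,"jaw":0.9},
    {"wx":0,"wy":0,"wz":0,"tx":0,"ty":0,"tz":-0.006,"jaw":0.9},
    {"wx":0,"wy":0,"wz":0,"tx":0,"ty":0,"tz":-0.004,"jaw":0.9},
    {"wx":0,"wy":0,"wz":0,"tx":0,"ty":0,"tz":0,"jaw":0.9}
  ]
}}

```text
time: 9.55
ee_pos: [0.5073, -0.1705, 0.1761]
orientation: [0.086, 0.996, 0.0, -0.001]
ft_force: [-0.4, -1.2, -2.5]
width: 0.409
grasp_force: 30.0
```

Call:
{"fn": "apply_moves", "kwargs": {
  "commands": [
    {"wx":0,"wy":0,"wz":0,"tx":0,"ty":0,"tz":-0.002,"jaw":0.9},
    {"wx":0,"wy":0,"wz":0,"tx":0,"ty":0,"tz":-0.002,"jaw":0.9},
    {"wx":0,"wy":0,"wz":0,"tx":0,"ty":0,"tz":0,"jaw":0.9}
  ]
}}

```text
time: 9.85
ee_pos: [0.5076, -0.1706, 0.1727]
orientation: [0.086, 0.996, 0.0, -0.0]
ft_force: [-0.7, -0.7, -1.5]
width: 0.408
grasp_force: 30.0
```

Call:
{"fn": "apply_moves", "kwargs": {
  "commands": [
    {"wx":0,"wy":0,"wz":0,"tx":0,"ty":0,"tz":-0.001,"jaw":0.9},
    {"wx":0,"wy":0,"wz":0,"tx":0,"ty":0,"tz":-0.001,"jaw":0.9},
    {"wx":0,"wy":0,"wz":0,"tx":0,"ty":0,"tz":0,"jaw":0.9}
  ]
}}

```text
time: 10.15
ee_pos: [0.5076, -0.1705, 0.1707]
orientation: [0.086, 0.996, 0.0, -0.0]
ft_force: [-0.8, -0.8, -2.4]
width: 0.402
grasp_force: 30.0
```

Call:
{"fn": "apply_moves", "kwargs": {
  "commands": [
    {"wx":0,"wy":0,"wz":0,"tx":0,"ty":0,"tz":-0.001,"jaw":0.9},
    {"wx":0,"wy":0,"wz":0,"tx":0,"ty":0,"tz":-0.001,"jaw":0.9},
    {"wx":0,"wy":0,"wz":0,"tx":0,"ty":0,"tz":0,"jaw":0.9}
  ]
}}

```text
time: 10.45
ee_pos: [0.5075, -0.1705, 0.1686]
orientation: [0.086, 0.996, 0.0, -0.0]
ft_force: [-0.1, -0.1, -1.3]
width: 0.407
grasp_force: 30.0
```

Call:
{"fn": "apply_moves", "kwargs": {
  "commands": [
    {"wx":0,"wy":0,"wz":0,"tx":0,"ty":0,"tz":-0.001,"jaw":0.9},
    {"wx":0,"wy":0,"wz":0,"tx":0,"ty":0,"tz":0,"jaw":0.9}
  ]
}}

```text
time: 10.65
ee_pos: [0.5076, -0.1706, 0.1678]
orientation: [0.086, 0.996, 0.0, 0.0]
ft_force: [0.5, 0.0, -2.4]
width: 0.406
grasp_force: 30.0
```

Call:
{"fn": "apply_moves", "kwargs": {
  "commands": [
    {"wx":0,"wy":0,"wz":0,"tx":0,"ty":0,"tz":-0.0007,"jaw":0.9},
    {"wx":0,"wy":0,"wz":0,"tx":0,"ty":0,"tz":0,"jaw":0.9}
  ]
}}

```text
time: 10.85
ee_pos: [0.5077, -0.1706, 0.1677]
orientation: [0.086, 0.996, -0.0, 0.0]
ft_force: [-2.2, 1.0, 5.7]
width: 0.407
grasp_force: 29.9
```

Force rose to about 8 N at exactly the expected height, so the head is home. Releasing.

Call:
{"fn": "apply_moves", "kwargs": {
  "commands": [
    {"wx":0,"wy":0,"wz":0,"tx":0,"ty":0,"tz":0,"jaw":0.9},
    {"wx":0,"wy":0,"wz":0,"tx":0,"ty":0,"tz":0,"jaw":0.5},
    {"wx":0,"wy":0,"wz":0,"tx":0,"ty":0,"tz":0,"jaw":0.2},
    {"wx":0,"wy":0,"wz":0,"tx":0,"ty":0,"tz":0,"jaw":0},
    {"wx":0,"wy":0,"wz":0,"tx":0,"ty":0,"tz":0,"jaw":0}
  ],
  "grip_force": 5
}}

```text
time: 11.35
ee_pos: [0.5076, -0.1706, 0.1669]
orientation: [0.086, 0.996, 0.0, -0.0]
ft_force: [-0.4, -0.5, 0.0]
width: 0.744
grasp_force: 0.0
```

Call:
{"fn": "apply_moves", "kwargs": {
  "commands": [
    {"wx":0,"wy":0,"wz":0,"tx":0,"ty":0,"tz":0,"jaw":0},
    {"wx":0,"wy":0,"wz":0,"tx":0,"ty":0,"tz":0,"jaw":0},
    {"wx":0,"wy":0,"wz":0,"tx":0,"ty":0,"tz":0,"jaw":0},
    {"wx":0,"wy":0,"wz":0,"tx":0,"ty":0,"tz":0,"jaw":0}
  ]
}}

```text
time: 11.75
ee_pos: [0.5076, -0.1706, 0.167]
orientation: [0.086, 0.996, 0.0, 0.0]
ft_force: [-0.1, 0.9, 0.1]
width: 0.999
grasp_force: 0.0
```

Call:
{"fn": "apply_moves", "kwargs": {
  "commands": [
    {"wx":0,"wy":0,"wz":0,"tx":0,"ty":0,"tz":0.01,"jaw":0},
    {"wx":0,"wy":0,"wz":0,"tx":0,"ty":0,"tz":0.03,"jaw":0},
    {"wx":0,"wy":0,"wz":0,"tx":0,"ty":0,"tz":0.03,"jaw":0},
    {"wx":0,"wy":0,"wz":0,"tx":0,"ty":0,"tz":0.03,"jaw":0},
    {"wx":0,"wy":0,"wz":0,"tx":0,"ty":0,"tz":0.02,"jaw":0}
  ]
}}

```text
time: 12.25
ee_pos: [0.5082, -0.1706, 0.2899]
orientation: [0.086, 0.996, -0.0, 0.002]
ft_force: [0.7, -0.7, 0.2]
width: 0.999
grasp_force: 0.0
```

Call:
{"fn": "apply_moves", "kwargs": {
  "commands": [
    {"wx":0,"wy":0,"wz":0,"tx":0,"ty":0,"tz":0,"jaw":0},
    {"wx":0,"wy":0,"wz":0,"tx":0,"ty":0,"tz":0,"jaw":0},
    {"wx":0,"wy":0,"wz":0,"tx":0,"ty":0,"tz":0,"jaw":0}
  ]
}}

```text
time: 12.55
ee_pos: [0.5068, -0.1705, 0.2862]
orientation: [0.086, 0.996, 0.0, -0.001]
ft_force: [-0.2, -0.4, -0.2]
width: 1.0
grasp_force: 0.0
```

```bash
python3 - <<'E'
from h import *
s=snap('scene','s2'); print(s['ee_pos'],s['ft_force'])
im=cv2.imread('raw_s2.png')[110:230,110:270]; a=cv2.resize(im,None,fx=5,fy=5,interpolation=cv2.INTER_CUBIC)
cv2.imwrite('pics/s2c.png',np.clip(a*1.4,0,255).astype(np.uint8))
E
```

```text
[ 0.5068263  -0.1705119   0.28617544] [-0.1630186  -0.41181627 -0.19304446]
```

View pics/s2c.png

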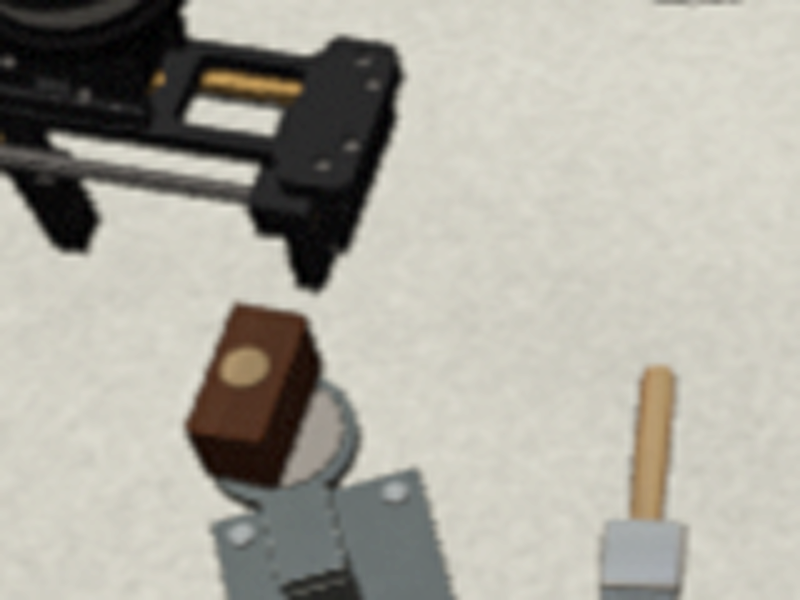

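The mallet's head, with its dot at (245,367), sits flat on the collar and is upright. The gripper is clear above it.

```bash
python3 -c "
from workcell import bot
print(bot.job_done())"
```

```text
the job is handed in; nothing more can be done
None
```

The mallet hangs handle-down through the collar's hole with its head home; it is released, the gripper is clear above it, and the job is handed in at about 12.6 s, though no verdict came back.

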